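# Open one well of the twin ointment mixer and hold its cap

## Task

Open the left well (on your left as you face it) of the twin-well ointment mixer: first draw that cap's safety bolt fully back towards the mixer's front edge, then unscrew the cap and lift it off. The two wells spin opposite ways, so one cap has a right-hand and the other a left-hand thread and nobody can see which is which: try the cap gently one way and, if it will not give, the other way. Finish still holding the cap in the gripper, level and straight above its well, about a hand's width up, so that whatever clings to it falls back into the well; leave the other well shut and the things around undisturbed.

Things in the scene. Friction and masses are not known exactly. Their poses are not given: they have to be found in the camera images.
- mixer: fixed bench mixer, a low white box 150 (x) x 244 (y) x 72 mm high with a grey deck. Origin: centre of its underside on the table; x points to its back (away from the robot), y to its left, z up. Its wells lie at x = +20 mm, y = +60 mm (left) and -60 mm (right). Dial, keys and display on the front face are not used
- well_l (a point): centre of the rim of the left well's neck (steel, 44 mm across, standing 24 mm above the deck, so 96 mm above the table), under the left cap; axes as the mixer's
- cap_l: the left well's loose screw cap, white plastic, about 80 g. Origin: on its axis at the skirt's lower edge, 75 mm above the table (3 mm above the deck) when on; z up. Skirt 66 mm across, 26 mm high, round knob on top. An ear 10 mm wide sticks out along its -x to 45 mm from the axis, at first towards the mixer's front, between the bolt's prongs. Until unscrewed it can rise only 1 to 4 mm
- knob_l (a point): centre of the left cap's round fluted knob, 38 mm above the cap's origin; knob 41 mm across, 24 mm high (from 12 mm below to 12 mm above this point); grip it from above at any yaw. Bolt back, the cap is free after 60 degrees of loosening turn (75 is good, 130 the most) and lifts straight up. The wrong way it meets a firm stop after about 10 degrees. It turns lightly
- tab_l (a point): top centre of the left bolt's thumb tab, dark steel, 14 (x) x 12 (y) x 24 mm, 30 mm above the deck (102 mm above the table); grip it across y from above. Bolt home, it stands 70 mm in front of the well's axis. From 13 mm behind the tab's centre a cross bar and prongs rise 14 mm above the deck: keep fingertips about 15 mm above the deck
- cap_r: the right well's cap, same shape and measures; one of the two threads is right-hand (loosens anticlockwise seen from above), the other left-hand (clockwise); which is which varies from run to run and cannot be seen. This cap stays on
- bolt_l (a joint): slide of the left cap's safety bolt (m): near 0 = home, its two prongs hold the cap's ear so that the cap can turn neither way; 0.014 = fully drawn, towards the mixer's front (mixer's -x); from 0.010 on the ear is free. About 2 N of friction; it stays where it is left
- bolt_r (a joint): the same bolt of the right cap; it stays home (0)
- jar_white: bystander: white tablet bottle 43 x 43 x 77 mm standing right of the mixer; origin under its centre
- jar_brown: bystander: brown tablet bottle 43 x 43 x 77 mm standing left of the mixer; origin under its centre
- tube: bystander: small cream tube 24 x 76 x 24 mm lying near the front right; origin under its centre
- cards: bystander: stack of blank dose cards 67 x 95 x 41 mm at the right; origin under its centre
- carton: bystander: flat medicine carton 55 x 120 x 45 mm left of the mixer; origin under its centre
Not all that is in view belongs to the job. What is shaped like the cap_l but black is not meant.

How it is judged:
By the outcome, as a careful person would: the job done as asked, in the order asked, and still so for the second after the job is handed in, while the arm keeps its last pose, push and grip.
It also fails if it takes over 48 s, if anything falls off the work surface, if the arm or the gripper's body presses on something with over 40 N, if the wrist force passes 120 N, or if a joint passes its speed limit or range.

## Robot

A 6-joint arm with a two-finger parallel gripper is mounted at the origin on a cart in front of the work surface, level with it; the furniture and walls round the work are solid. World frame = base frame: x ahead of the robot, y to its left, z up, the work surface at z = 0. Lengths are in m, angles in rad, forces in N, time in s.
With the tool pointing down it reaches from about 0.3 to 0.825 m from the base axis. Payload 5.4 kg.
Tool frame: the origin (TCP) lies at the very end of the fingers, on their centre line; the grasp point (between the pads) lies 19 mm behind it; z points along the fingers, x is the direction in which the jaws open and shut, and the axes are right-handed (so a half turn about z gives the same grasp; the last joint's range is limited). The gripper opens to 92 mm and grips with 3 to 60 N. Pads are 20 mm wide; open, the fingers measure 128 mm over their backs; the gripper's body (75 mm by 189 mm) begins 69 mm behind the grasp point.
Start: joints at [-1.444, 0.158, 1.597, -0, 1.386, -0.21], TCP at [0.19, -0.543, 0.215] pointing down, gripper open.
Joint ranges: [-2.91, 2.91], [-0.94, 2.29], [0.18, 2.7], [-1.29, 4.43], [0.17, 2.64], [-3, 3]. Speed limits (rad/s): [2.57, 2.57, 3.14, 3.14, 3.14, 3.14].

## Interface

Orientations are given as a rotation vector (axis times angle).
In Python, from plant import arm, claw, snapshot gives the robot as it stands. The module is installed in compiled form; this text tells all that it offers. Calls block until the motion is done:
- arm.goto(position, orientation): joint-space move of the TCP to a pose.
- arm.line_to(position, max_speed=0.15, orientation=None, contact_N=None): straight line of the TCP; orientation=None keeps the orientation; max_speed is the mean speed in m/s. With contact_N (N) it stops when the force on the tool has changed by that much, and returns True; else False.
- arm.movej(angles): joint-space move.
- claw.open_gripper() and claw.grasp(effort=None): open the fingers fully, or close them until they stop; effort is the grip in N (None keeps the last).
- arm.hold(seconds).
- arm.ik(position, orientation): joint angles nearest the present ones, or None.
- arm.get_obs(): the state.
- snapshot(name): name is "side" or "top"; returns a dict with "color" (480x640x3 uint8, red, green, blue), "K" (3x3 intrinsics, pixels), "view" (4x4, takes a point from world to camera coordinates). Camera axes: x right, y down, z forward; pixel columns grow to the right and rows downward; lengths in m; the calibration is good to about 2 mm. A picture is of the moment at which its call begins. There is no depth.
A pose or a line that the arm cannot do raises arm.MotionError and nothing moves.
- arm.finish_job(): hands the job in, once; it reports no verdict.
The state is a dict: "time_s": time; "joint_pos": joint angles; "dq": joint speeds; "joint_efforts": joint torques, N m; "ee_pos": TCP position; "tcp_rot": TCP orientation; "wrist_force": force on the tool from outside, world axes, zero at the start; "ft_torque": the same for the moment, N m; "grip_width": finger opening in m.
Only numpy, scipy, OpenCV 4.12 (cv2) and the standard library are available. Lean on these libraries where they do the work, as an engineer would, in place of code of your own. Each camera call takes 0.05 s, during which the arm holds its last target.

## Working session

There is one attempt and no reset: what is moved stays moved. The work goes in short steps, each a Python script; the robot and the scene stay as the last script left them, time stands still between calls to the robot, and variables do not carry over. Pictures are saved under pics/ and viewed, and the job is handed in when it is done.

```bash
mkdir -p pics
cat > h.py <<'E'
import numpy as np, cv2
from plant import arm, claw, snapshot
def save(n,f):
    s=snapshot(n); cv2.imwrite('pics/'+f,s['color'][:,:,::-1]); np.savez('pics/'+f+'.npz',**s); return s
def proj(s,p):
    p=np.atleast_2d(p); c=(s['view']@np.c_[p,np.ones(len(p))].T)[:3]; u=s['K']@c; return (u[:2]/u[2]).T
def back(s,px,z):
    d=np.linalg.inv(s['K'])@[px[0],px[1],1]; R=s['view'][:3,:3]; o=-R.T@s['view'][:3,3]; d=R.T@d
    return o+d*(z-o[2])/d[2]
E
python3 - <<'E'
from h import *
for n in('side','top'):
    s=save(n,n+'1.png'); R=s['view'][:3,:3]; print(n,-R.T@s['view'][:3,3],s['K'][0,0]); print(R)
o=arm.get_obs(); print(o)
E
```

```text
side [0.68139932 0.79924026 0.92229566] 434.90990472654596
[[-0.9857863   0.16793261  0.00490079]
 [ 0.11894806  0.71824692 -0.68554556]
 [-0.11864543 -0.67521848 -0.72801323]]
top [ 0.47698744 -0.00862468  0.97848487] 434.4354393707929
[[ 0.01395088 -0.99980934 -0.01366202]
 [-0.99788832 -0.01305463 -0.06362758]
 [ 0.06343709  0.01452083 -0.99788019]]
{'time_s': 0.1, 'joint_pos': array([-1.44409582e+00,  1.59011302e-01,  1.59807593e+00,  8.52845372e-06,
        1.38617897e+00, -2.10096815e-01]), 'dq': array([ 0.00051157, -0.00035704, -0.00118125, -0.00038495,  0.00072028,
        0.00043078]), 'joint_efforts': array([ 1.44010144e-03, -3.86503100e+01, -3.22959602e+01,  7.04308692e-02,
        3.39391397e-02, -5.28749388e-05]), 'ee_pos': array([ 0.18993148, -0.54214434,  0.21371838]), 'tcp_rot': array([-2.56132905e+00,  1.81698149e+00,  1.76935911e-03]), 'wrist_force': array([-0.62020432,  0.03492762,  0.54513633]), 'ft_torque': array([-0.02338487,  0.05930285, -0.04137663]), 'grip_width': 0.09215963807632434}
```

View pics/top1.png

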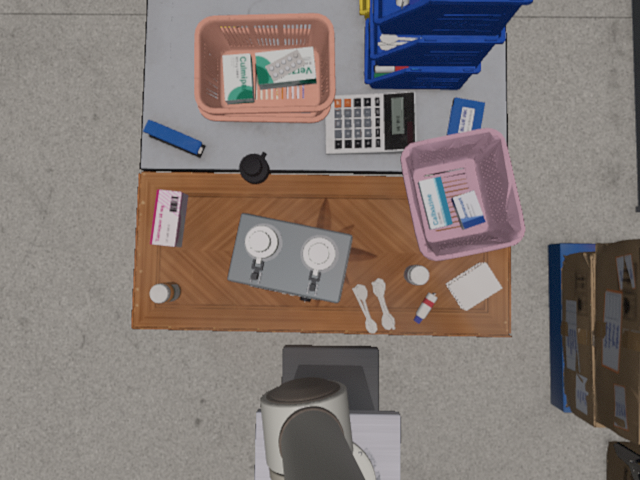

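View pics/side1.png

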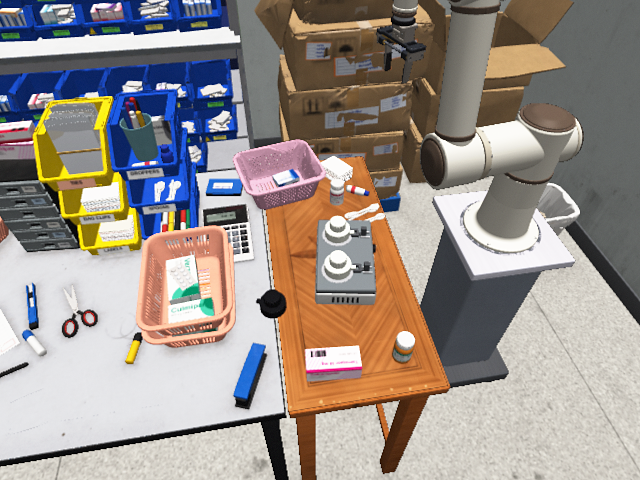

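Candidates in the top view: white cap at (262,242), on the left of the mixer; white cap at (320,253), on the right, which must stay on; black decoy at (255,168). I choose the one at (262,242), because image left is world +y. Checking it in a close crop.

Run:
```python
from h import *
a=cv2.imread('pics/top1.png')[200:315,220:365]; cv2.imwrite('pics/c1.png',cv2.resize(a,None,fx=5.2,fy=5.2,interpolation=cv2.INTER_CUBIC))
a=cv2.imread('pics/side1.png')[205:310,305:385]; cv2.imwrite('pics/c2.png',cv2.resize(a,None,fx=5.7,fy=5.7,interpolation=cv2.INTER_CUBIC))
```

```text
(no output)
```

View pics/c1.png

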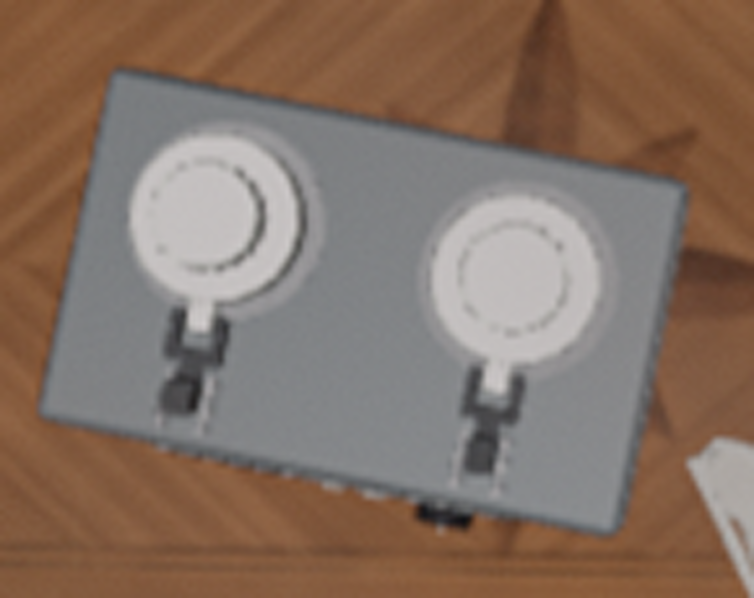

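View pics/c2.png

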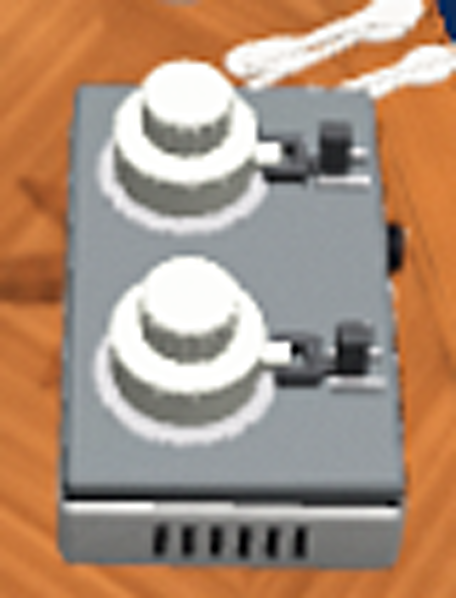

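```bash
cat > fit.py <<'E'
from h import *
from scipy.optimize import least_squares
T=np.load('pics/top1.png.npz');S=np.load('pics/side1.png.npz')
T=dict(T);S=dict(S)
kl=[20,60,125];kr=[20,-60,125];sl=[20,60,101];sr=[20,-60,101];tl=[-50,60,102];tr=[-50,-60,102]
top=[([75,122,72],(115,70)),([75,-122,72],(690,185)),([-75,-122,72],(615,533)),([-75,122,72],(40,418)),(kl,(207,213)),(kr,(514,272)),(sl,(216,218)),(sr,(516,280)),(tl,(180,395)),(tr,(482,453))]
side=[([75,-122,72],(80,87)),([-75,-122,72],(372,90)),([-75,122,72],(405,490)),([75,122,72],(65,490)),(kl,(189,290)),(kr,(187,92)),(tl,(356,328)),(tr,(337,130))]
def W(p,v):
    c,s=np.cos(p[2]),np.sin(p[2]); v=np.array(v,float)/1000
    return np.c_[p[0]+c*v[:,0]-s*v[:,1],p[1]+s*v[:,0]+c*v[:,1],v[:,2]]
def r(p,which):
    o=[]
    if 't' in which: o.append(proj(T,W(p,[a for a,b in top]))-((np.array([b for a,b in top])+.5)/5.2-.5+[220,200]))
    if 's' in which: o.append(proj(S,W(p,[a for a,b in side]))-((np.array([b for a,b in side])+.5)/5.7-.5+[305,205]))
    return np.vstack(o)
for w in('t','s','ts'):
    f=least_squares(lambda p:r(p,w).ravel(),[.45,0,0],loss='soft_l1');print(w,f.x,np.degrees(f.x[2]))
print(r(f.x,'ts').round(1)); np.save('mix.npy',f.x)
print(W(f.x,[kl,tl,[-64,60,102]]))
E
python3 fit.py
```

```text
t [ 0.48963898  0.08377618 -0.18618526] -10.667629427245434
s [ 0.49162443  0.08758641 -0.17915262] -10.264688900222671
ts [ 0.49019882  0.08467561 -0.18453816] -10.573257985464984
[[-2.  -2.7]
 [ 1.2 -2.1]
 [ 1.6  1.9]
 [-2.7  0.6]
 [-0.7 -0.2]
 [-0.1  0.5]
 [-0.4 -0.5]
 [-0.1 -0.8]
 [-0.7 -0.5]
 [-0.5  0.2]
 [-1.5 -2.5]
 [ 1.3 -2.3]
 [ 2.1 -0.5]
 [-1.  -1.5]
 [ 0.7 -0.2]
 [ 0.4 -0.8]
 [-0.3 -0.3]
 [ 0.5 -0.9]]
[[0.5208688  0.13998702 0.125     ]
 [0.45205732 0.1528315  0.102     ]
 [0.43829503 0.1554004  0.102     ]]
```

The crop confirms the choice: the left cap's ear points to the front, between its own bolt's prongs. Deck corners fit badly, probably because the grey deck is inset, so I'm refitting on knobs, skirts and tabs.

```bash
sed -i 's/^def W/top=top[4:];side=side[4:]\ndef W/' fit.py; python3 fit.py
python3 - <<'E'
from h import *
from scipy.spatial.transform import Rotation as R
p=np.load('mix.npy');yaw=p[2]
# tool x along mixer y (or opposite), z down
for k in(0,1):
    x=np.array([-np.sin(yaw),np.cos(yaw),0])*(1-2*k);z=np.array([0,0,-1.]);m=np.c_[x,np.cross(z,x),z]
    rv=R.from_matrix(m).as_rotvec()
    for pos in([.452,.1528,.2],[.521,.14,.2]):
        q=arm.ik(pos,rv);print(k,rv,None if q is None else q.round(2))
E
```

```text
t [ 0.48979973  0.08380215 -0.17878454] -10.243599484599281
s [ 0.49142767  0.0863407  -0.18125942] -10.38540002561516
ts [ 0.49018577  0.08420198 -0.1795224 ] -10.285875973137287
[[-0.6 -0. ]
 [ 0.1  0.3]
 [-0.3 -0.4]
 [ 0.1 -0.9]
 [-0.4 -0.4]
 [-0.1  0. ]
 [ 0.8 -0.3]
 [ 0.3 -0.9]
 [-0.2 -0.5]
 [ 0.3 -1.1]]
[[0.52057793 0.13966653 0.125     ]
 [0.4517029  0.15216571 0.102     ]
 [0.43792789 0.15466555 0.102     ]]
0 [2.41162992 2.01336672 0.        ] [ 0.07 -0.09  1.88 -0.    1.35 -1.32]
0 [2.41162992 2.01336672 0.        ] [ 0.04  0.08  1.71 -0.    1.35 -1.35]
1 [ 2.01336672 -2.41162992 -0.        ] [ 0.07 -0.09  1.88 -0.    1.35  1.82]
1 [ 2.01336672 -2.41162992 -0.        ] [ 0.04  0.08  1.71 -0.    1.35  1.79]
```

```bash
cat >> h.py <<'E'
from scipy.spatial.transform import Rotation as Rot
P=np.load('mix.npy')
def w(x,y,z):
    c,s=np.cos(P[2]),np.sin(P[2]); return np.array([P[0]+c*x-s*y,P[1]+s*x+c*y,z])
def ori(a=0):
    t=P[2]+a; x=np.array([-np.sin(t),np.cos(t),0]);z=np.array([0,0,-1.]); return Rot.from_matrix(np.c_[x,np.cross(z,x),z]).as_rotvec()
def st():
    o=arm.get_obs(); print('t',round(o['time_s'],2),'ee',o['ee_pos'].round(4),'F',o['wrist_force'].round(1),'M',o['ft_torque'].round(2),'w',round(o['grip_width'],4),'q6',o['joint_pos'][5].round(3)); return o
E
python3 - <<'E'
from h import *
arm.goto(w(-.05,.06,.20),ori()); st()
print(arm.line_to(w(-.05,.06,.120),contact_N=10)); st()
save('top','top2.png');save('side','side2.png')
for n,(u,v) in(('top2',(200,200)),('side2',(300,200))):
    a=cv2.imread(f'pics/{n}.png')[v:v+120,u:u+150]; cv2.imwrite(f'pics/{n}c.png',cv2.resize(a,None,fx=5,fy=5,interpolation=cv2.INTER_CUBIC))
E
```

```text
t 2.73 ee [0.452  0.1516 0.2   ] F [-0.4 -0.9  0.4] M [ 0.05 -0.22 -0.07] w 0.0923 q6 -1.32
False
t 3.41 ee [0.4523 0.1521 0.1207] F [-0.9  1.1 -0.9] M [ 0.05 -0.13 -0.  ] w 0.0914 q6 -1.321
```

View pics/side2c.png

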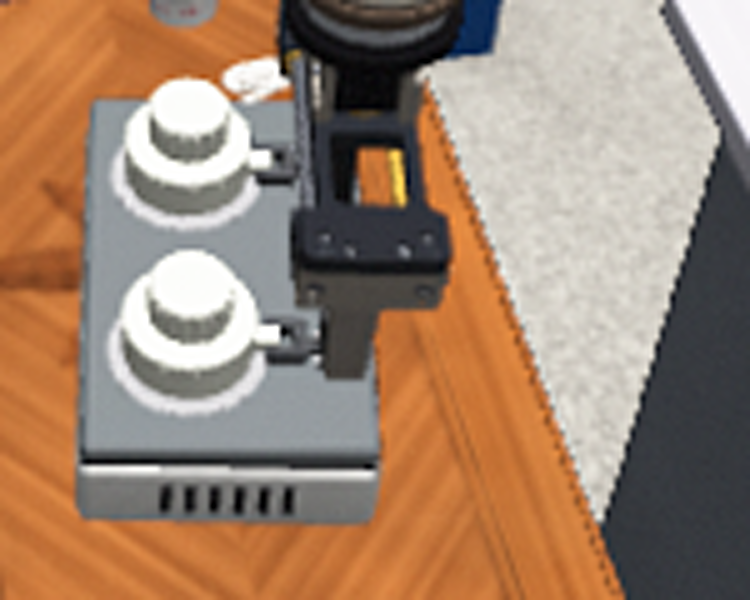

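The side view shows the open jaws straddling the left tab (finger tip at crop (345,375)), in line with it in x and clear of the cap and prongs. Next: descend, grip and draw the bolt.

Run:
```python
from h import *
print(arm.line_to(w(-.051,.06,.088),max_speed=.08,contact_N=10)); st()
claw.grasp(15); st()
print(arm.line_to(w(-.070,.06,.088),max_speed=.03,contact_N=12)); o=st()
d=o['ee_pos']-w(-.05,.06,.088); print('drawn approx',-(d[0]*np.cos(P[2])+d[1]*np.sin(P[2])))
save('top','top3.png');save('side','side3.png')
for n,(u,v) in(('top3',(200,200)),('side3',(300,200))):
    a=cv2.imread(f'pics/{n}.png')[v:v+120,u:u+150]; cv2.imwrite(f'pics/{n}c.png',cv2.resize(a,None,fx=5,fy=5,interpolation=cv2.INTER_CUBIC))
```

```text
False
t 4.06 ee [0.4507 0.1524 0.088 ] F [1.  1.1 0.8] M [ 0.05 -0.14 -0.01] w 0.0919 q6 -1.32
t 5.24 ee [0.4509 0.1532 0.088 ] F [ 0.4  6.  -1.4] M [ 0.94 -0.32  0.02] w 0.0118 q6 -1.32
True
t 5.76 ee [0.4382 0.1558 0.0881] F [ 3.1 -0.3 -0.9] M [ 0.04 -0.62 -0.11] w 0.0117 q6 -1.311
drawn approx 0.013952008981750858
```

View pics/side3c.png

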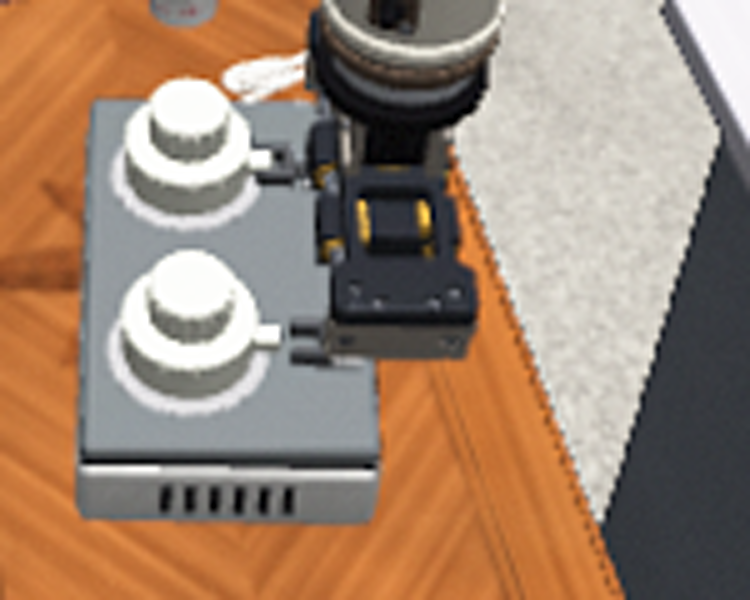

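The side view shows the prongs (crop (290-330,325-355)) now clear of the ear (268,333). I'll pull a little more to be sure it is against the stop.

Run:
```python
from h import *
print(arm.line_to(w(-.072,.06,.088),max_speed=.03,contact_N=14)); o=st()
d=o['ee_pos']-w(-.05,.06,.088); print('drawn approx',-(d[0]*np.cos(P[2])+d[1]*np.sin(P[2])))
claw.open_gripper(); st()
arm.line_to(w(-.064,.06,.16),max_speed=.15); st()
s=save('top','top4.png');s2=save('side','side4.png')
arm.line_to(w(.02,.06,.16),max_speed=.15,orientation=ori()); st()
for n,(u,v) in(('top4',(200,200)),('side4',(300,200))):
    a=cv2.imread(f'pics/{n}.png')[v:v+120,u:u+150]; cv2.imwrite(f'pics/{n}c.png',cv2.resize(a,None,fx=5,fy=5,interpolation=cv2.INTER_CUBIC))
```

```text
True
t 6.07 ee [0.4379 0.1558 0.0882] F [ 2.7  0.1 -0.2] M [ 0.07 -0.47 -0.04] w 0.0115 q6 -1.311
drawn approx 0.014265160908314579
t 7.3 ee [0.4378 0.1559 0.088 ] F [1.1 0.1 0.4] M [ 0.02 -0.16 -0.  ] w 0.092 q6 -1.311
t 7.93 ee [0.4375 0.1546 0.1593] F [-0.9 -0.1 -0.6] M [ 0.03 -0.13  0.02] w 0.0919 q6 -1.313
t 8.74 ee [0.5197 0.1398 0.1593] F [-0.4 -0.5  0.1] M [ 0.08 -0.12 -0.04] w 0.0918 q6 -1.353
```

View pics/side4c.png

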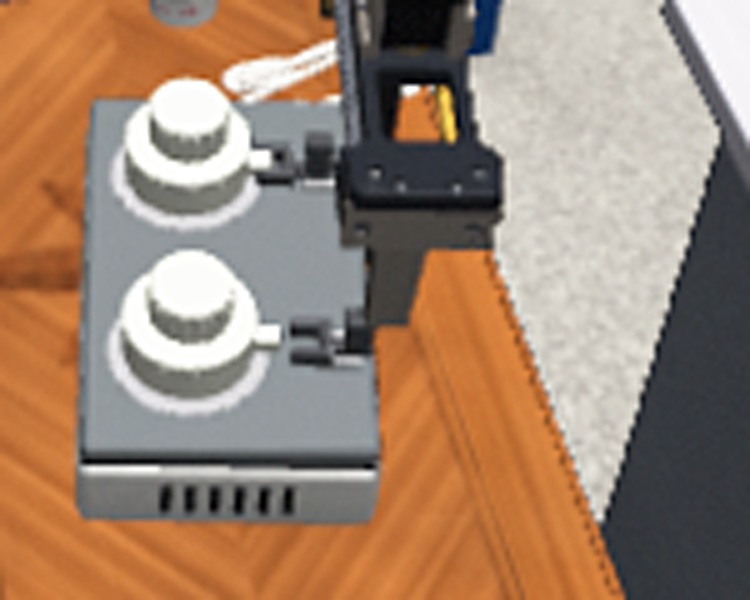

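Bolt tab at crop (358,335): it stayed drawn and the ear is free. Now grip the knob and try a gentle turn.

Run:
```python
from h import *
print(arm.line_to(w(.02,.06,.105),max_speed=.08,contact_N=10)); st()
claw.grasp(12); st()
for a in(6,12,18):
    b=arm.line_to(w(.02,.06,.105),max_speed=.02,orientation=ori(np.radians(a)));o=st()
    if abs(o['ft_torque'][2])>.12: print('stop at',a);break
```

```text
False
t 9.58 ee [0.521  0.1397 0.1054] F [-0.8 -0.2  0.4] M [ 0.04 -0.12  0.03] w 0.0916 q6 -1.353
t 10.41 ee [0.5206 0.1397 0.105 ] F [-0.4  1.1  0.3] M [ 0.11 -0.14 -0.01] w 0.041 q6 -1.353
t 10.67 ee [0.5206 0.1397 0.105 ] F [-0.6  1.7  0.6] M [ 0.02 -0.09  0.03] w 0.0408 q6 -1.456
t 10.93 ee [0.5206 0.1397 0.105 ] F [ 0.1 -0.2 -0.1] M [ 0.03 -0.15  0.02] w 0.0408 q6 -1.559
t 11.18 ee [0.5206 0.1397 0.105 ] F [-0.5 -0.3  0.1] M [ 0.05 -0.18  0.05] w 0.0407 q6 -1.663
```

Run:
```python
from h import *
for a in(24,30):
    b=arm.line_to(w(.02,.06,.105),max_speed=.02,orientation=ori(np.radians(a)));o=st()
save('top','top5.png');save('side','side5.png')
for n,(u,v) in(('top5',(200,200)),('side5',(300,200))):
    a=cv2.imread(f'pics/{n}.png')[v:v+120,u:u+150]; cv2.imwrite(f'pics/{n}c.png',cv2.resize(a,None,fx=5,fy=5,interpolation=cv2.INTER_CUBIC))
```

```text
t 11.44 ee [0.5206 0.1397 0.105 ] F [-0.  -0.5  0. ] M [ 0.07 -0.16  0.01] w 0.0407 q6 -1.767
t 11.7 ee [0.5206 0.1397 0.105 ] F [ 0.5  0.6 -0.2] M [ 0.04 -0.15 -0.  ] w 0.0407 q6 -1.872
```

View pics/side5c.png

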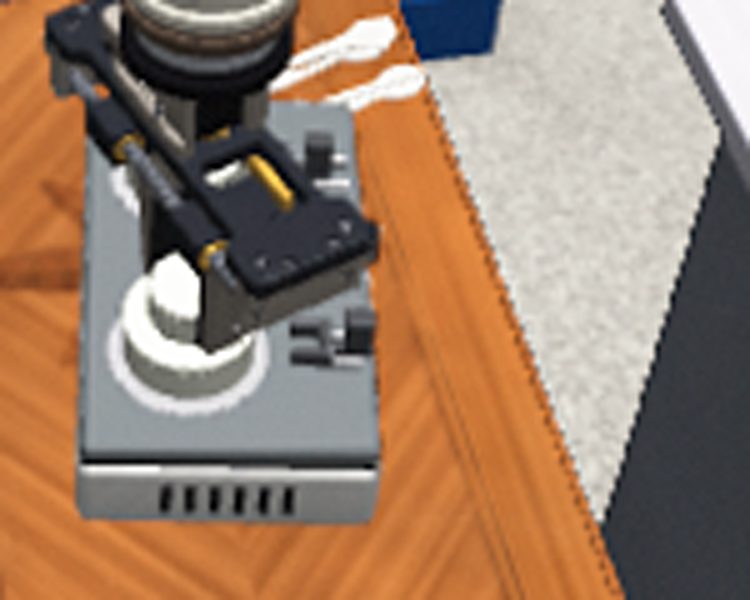

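View pics/top5c.png

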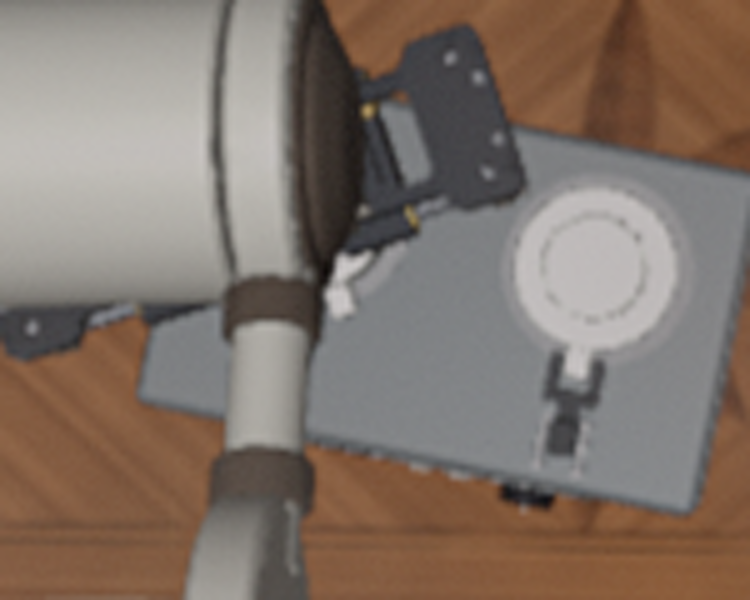

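The top view shows the left ear at crop (342,300): it swung anticlockwise with the gripper, with almost no torque. So this cap has a right-hand thread. In the side view the bolt tab is still drawn, at (358,332). Continuing to 78 degrees, then lifting.

Run:
```python
from h import *
for a in(46,62,78):
    arm.line_to(w(.02,.06,.105),max_speed=.02,orientation=ori(np.radians(a)));o=st()
claw.grasp(18); st()
print(arm.line_to(w(.02,.06,.120),max_speed=.03,contact_N=8)); st()
save('top','top6.png');save('side','side6.png')
for n,(u,v) in(('top6',(200,200)),('side6',(300,200))):
    a=cv2.imread(f'pics/{n}.png')[v:v+120,u:u+150]; cv2.imwrite(f'pics/{n}c.png',cv2.resize(a,None,fx=5,fy=5,interpolation=cv2.INTER_CUBIC))
```

```text
t 12.23 ee [0.5206 0.1397 0.105 ] F [ 0.  -0.3 -0.4] M [ 0.12 -0.1   0.05] w 0.0405 q6 -2.152
t 12.67 ee [0.5206 0.1397 0.105 ] F [-0.9 -0.3 -1.1] M [ 0.1  -0.13 -0.01] w 0.0408 q6 -2.431
t 13.1 ee [0.5206 0.1397 0.105 ] F [0.1 0.  0.6] M [ 0.1  -0.07 -0.03] w 0.0407 q6 -2.711
t 13.32 ee [0.5206 0.1397 0.105 ] F [ 0.6  0.1 -0.1] M [ 0.16 -0.06 -0.  ] w 0.0404 q6 -2.713
False
t 13.97 ee [0.5204 0.1397 0.12  ] F [ 0.6 -0.7 -0.9] M [ 0.12 -0.13 -0.03] w 0.0403 q6 -2.715
```

View pics/side6c.png

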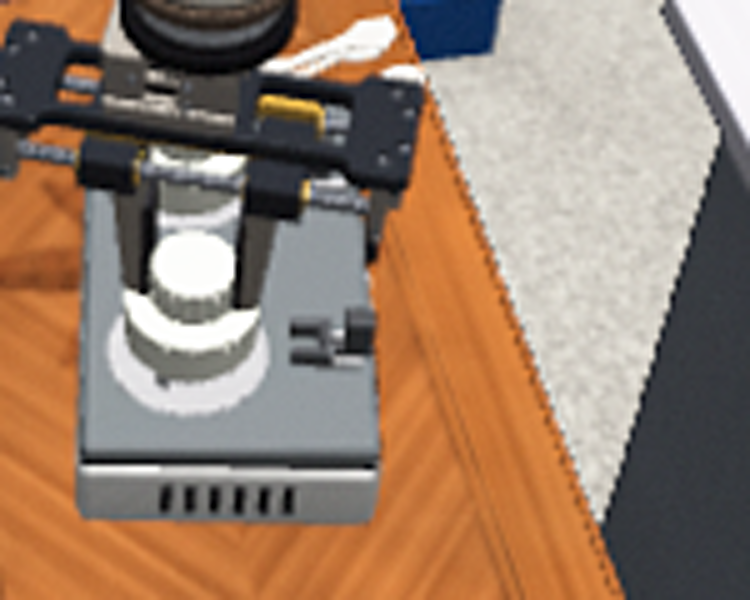

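The knob top has moved from about crop row 275 to 252 and the skirt with it, so the cap is coming up with the gripper. Lifting to the final height.

Run:
```python
from h import *
print(arm.line_to(w(.02,.06,.205),max_speed=.06,contact_N=8)); st()
arm.hold(.5); o=st(); print(Rot.from_rotvec(o['tcp_rot']).as_matrix()[:,2].round(3))
save('top','top7.png');s=save('side','side7.png')
print('expected knob top',proj(s,w(.02,.06,.225)),'skirt low',proj(s,w(.02,.06,.175)),'rim',proj(s,w(.02,.06,.096)),'tab drawn',proj(s,w(-.064,.06,.102)),'home',proj(s,w(-.05,.06,.102)))
cv2.imwrite('pics/side7c.png',cv2.resize(s['color'][160:310,280:430,::-1],None,fx=4,fy=4,interpolation=cv2.INTER_CUBIC))
```

```text
False
t 15.63 ee [0.5203 0.1397 0.2045] F [ 0.7  0.  -1.3] M [ 0.09 -0.11 -0.02] w 0.0405 q6 -2.715
t 16.13 ee [0.5206 0.1397 0.205 ] F [ 0.1  0.1 -1.1] M [ 0.17 -0.06  0.05] w 0.0407 q6 -2.715
[-0. -0. -1.]
expected knob top [[340.10070859 226.16027139]] skirt low [[339.27876463 241.18209267]] rim [[338.09450598 262.82556555]] tab drawn [[372.60525088 261.65866484]] home [[366.86625165 261.59287854]]
```

View pics/side7c.png

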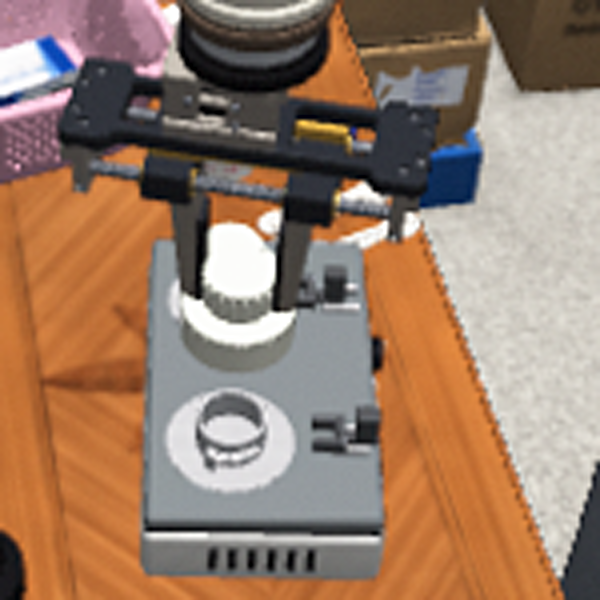

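View pics/top7.png

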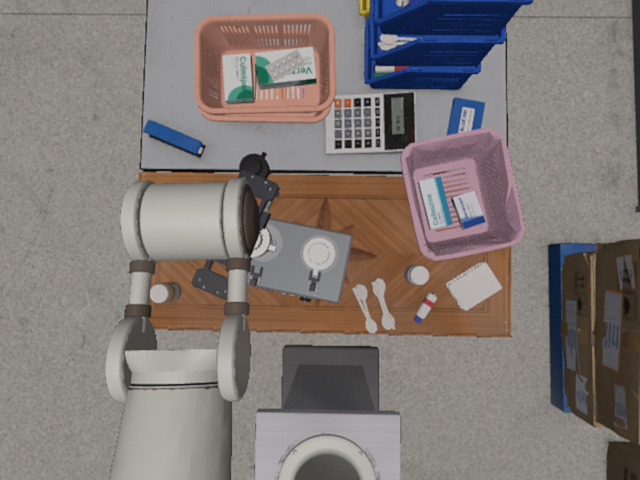

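The side view shows the cap level in the jaws. Its knob top is at full-image (340,224), against (340,226) expected. The open neck rim is at (338,264), expected (338,263), so the cap is straight above it. The tab is at (372.5,263), which matches fully drawn. The right cap and the bystanders in view are unchanged. Handing in.

Run:
```python
from h import *
arm.finish_job(); st()
```

```text
the job is handed in; nothing more can be done
the job is handed in; nothing more can be done
```

The left well is open and the job is handed in. The gripper is holding the cap level and straight above the well, with its skirt about 80 mm above the neck's rim.

- **Bolt:** I drew it back about 14 mm until it met its stop. It stayed drawn after release, and the tab's position in the last side view matches fully drawn.
- **Cap:** The first try, anticlockwise seen from above, gave freely, so the left thread is right-hand and I never had to turn it the wrong way. I turned it 78 degrees and lifted it 100 mm.
- **Last checks:** The tool pointed straight down and the grip width was 40.7 mm. The knob and rim were within about 2 pixels of where they should appear. The right cap, its bolt, and the white bottle, tube, cards and brown bottle looked untouched. The arm hid the carton in the last top view, so I could not check it at the end.
- **Disagreement:** The deck's corners fitted poorly at first, by 2–3 pixels. I located the mixer from the knobs, skirts and tabs instead, and the grasps confirmed it.
- **Limits:** The last clock reading before hand-in was about 16 s of the 48 s allowed. At the readings I took, wrist force was at most about 6 N; the bolt pulls were set to stop at a 12–14 N change.

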